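# Close the reel tub

## Robot

A 6-joint arm with a two-finger parallel gripper is mounted at the origin on the work surface. World frame = base frame: x ahead of the robot, y to its left, z up, the work surface at z = 0. Lengths are in m, angles in degrees, forces in N, time in s.
With the tool pointing down it reaches from about 0.25 to 0.85 m from the base axis. Payload 12.5 kg.
Tool frame: the origin (TCP) lies where the fingers leave the gripper's body, on its centre line; the fingertips stand 84 mm ahead of it and the grasp point (between the pads) lies 65 mm ahead of it (bot.tips_ahead is the distance from the TCP to the fingertips, in m); z points along the fingers, x is the direction in which the jaws open and shut, and the axes are right-handed (so a half turn about z gives the same grasp; the last joint's range is limited). The gripper opens to 93 mm and grips with 3 to 60 N. Pads are 15 mm wide; open, the fingers measure 128 mm over their backs; the gripper's body (75 mm by 188 mm) begins 65 mm behind the grasp point.
Start: joints at [-80.707, 20.094, 94.641, -0, 65.266, -4.847], TCP at [0.134, -0.533, 0.303] pointing down, gripper open.
Joint ranges: [-157.81, 157.81], [-45, 120.19], [0.68, 151.7], [-89.99, 269.99], [4.06, 180], [-164.3, 164.3]. Speed limits (degrees/s): [127.2, 127.2, 159.86, 180, 180, 180].

## Interface

Orientations are given as [roll, pitch, yaw] about the fixed x, y, z axes, in that order (R = Rz(yaw) Ry(pitch) Rx(roll)).
In Python, from station import bot gives the robot as it stands.
- The arm moves only by the tool apply_moves, never from a script. Its arguments are lists of equal length, an entry for each row: "rot": the turn, a rotation vector about the tool's x, y, z in degrees, a list of three; "offset": the shift along the tool's x, y, z in cm, a list of three; "gripper": the opening, from 0 (shut) to 1 (fully open). In form: {"rot": [[rx, ry, rz], ...], "offset": [[dx, dy, dz], ...], "gripper": [gripper, ...]}. A call has 1 to 12 rows; each row shifts and turns the pose as measured when the row begins, along the tool's axes as they then stand; what a row does not reach is not made up. A row lasts 1/12 s, in which the tool goes at most 41.7 mm and 7.16 degrees, less where a joint would pass 70% of its speed; a pose out of reach is approached as far as the arm can. A call with a gripper value outside its range is refused whole. The fingers move at their own pace and stop on an object; "grip_force" is the grip in N (left out, the last holds). Time passes only in rows, so rows that do not move let the fingers close. It gives the time, the measured TCP pose, the force and the opening at its end, in the units of the state.
- bot.state(): the state, without advancing time (a new reading comes with each control period).
- bot.get_image(name): name is "scene" or "top"; returns a dict with "image" (384x512x3 uint8, blue, green, red), "depth" (384x512 float32, m along the optical axis (not along the pixel's ray), 0 where there is no reading), "camera_matrix" (3x3 intrinsics, pixels), "dist_coeffs" ([k1, k2, p1, p2, k3] as OpenCV has them; the pictures are not rectified), "R" (3x3) and "t" (3): a world point X has camera coordinates R X + t. Camera axes: x right, y down, z forward; pixel columns grow to the right and rows downward; lengths in m; the calibration is good to about 2 mm. A picture is of the moment at which its call begins.
- bot.close_job(): hands the job in, once; it reports no verdict.
The state is a dict: "t": time; "qpos": joint angles; "joint_velocities": joint speeds; "joint_efforts": joint torques, N m; "tcp_pos": TCP position; "tool_rot": TCP orientation; "wrist_force": force on the tool from outside, world axes, zero at the start; "torque": the same for the moment, N m; "opening": opening from 0.0 (shut) to 1.0 (fully open).
Only numpy, scipy, OpenCV 4.12 (cv2) and the standard library are available. Lean on these libraries where they do the work, as an engineer would, in place of code of your own. Each camera call takes 0.05 s, during which the arm holds its last target.

## Task

Put the loose grey lid on the larger, oblong tub of bobbins and press it down firmly until it is fully home on the rim and level all round, then let go of it. Leave the tub standing upright on the bench, and do not shift or topple the small tub, the spray can, the thread cone or the tape dispenser.

Things in the scene. Friction and masses are not known exactly. Their poses are not given: they have to be found in the camera images.
- tub: Open oblong white plastic tub of metal bobbins, loose on the bench, about 0.6 kg: 120 mm along its x, 90 mm along its y, walls 60 mm high and 4 mm thick. Origin: centre of its underside; z up. Bobbins stay below 50 mm. With the lid fully home the lid's origin is 48 mm above this origin; with the lid lying loose on the seal strips, 54 mm.
- tub_rim (a point): Centre of the oblong tub's mouth, level with its plain rim; axes as the tub's. Four black rubber seal strips, one mid-way along each wall, stand 6 mm above the rim. Each sinks into the wall when pushed with about 2.5 N (10 N for all four) and stays where pushed. The lid's weight alone does not sink them; pressed home, the lid's plate rests on the rim.
- lid: Loose grey oblong lid, 70 g, right way up on the bench: 132 mm along its x, 102 mm along its y. A skirt 12 mm deep and 3 mm thick hangs from a 4 mm top plate; inside it is 126 x 96 mm and goes round the outside of the oblong tub with 3 mm to spare on each side, either way round. Origin: centre of the skirt's lower edge; z up; plate underside at 12 mm, plate top at 16 mm.
- lid_grip (a point): Middle of the solid grip bar on top of the lid, 29 mm above the lid's origin; axes as the lid's. The bar is 60 mm long along the lid's x, 18 mm wide along its y and 26 mm tall (16 to 42 mm above the lid's origin).
- small_tub: Bystander: open square white tub of bobbins, 80 x 80 mm, 50 mm high; the lid does not fit it. Origin: centre of its underside. It and the oblong tub stand left and right, in either order.
- spray_can: Bystander: upright spray can, 54 mm across, 170 mm tall. Origin: centre of its underside.
- thread_cone: Bystander: upright white cone of thread, 68 mm across the foot, 130 mm tall. Origin: centre of its underside.
- dispenser: Bystander: black tape dispenser, 55 x 110 mm, 71 mm high. Origin: centre of its underside.
Mind the look-alikes: they are no part of the job. What is shaped like the lid but pink is not meant.

How it is judged:
By the outcome, as a careful person would: the job done as asked, in the order asked, and still so for the second after the job is handed in, with the robot touching nothing.
It also fails if it takes over 38 s, if anything falls off the work surface, if the arm or the gripper's body presses on something with over 40 N, if the wrist force passes 120 N, or if a joint passes its speed limit or range.

## Working session

There is one attempt and no reset: what is moved stays moved. The work goes in short steps, Python scripts to look and compute and a tool call to move; the robot and the scene stay as the last step left them, time stands still between calls to the robot, and variables do not carry over. Pictures are saved under pics/ and viewed, and the job is handed in when it is done.

Besides the shell and the picture viewer there is one more tool, called after "Emit:" as name(argument=value, ...), one argument or row to a line, values as JSON. apply_moves: Moves the arm, as the interface text tells. Its arguments: {"type":"object","properties":{"rot":{"type":"array","items":{"type":"array","items":{"type":"number"}}},"offset":{"type":"array","items":{"type":"array","items":{"type":"number"}}},"gripper":{"type":"array","items":{"type":"number"}},"grip_force":{"type":"number"}},"required":["rot","offset","gripper"]}

```bash
mkdir -p pics; cat > h.py <<'E'
import numpy as np, cv2, pickle
from station import bot
def grab(tag):
    for n in ("scene","top"):
        d=bot.get_image(n); pickle.dump(d,open(f"{tag}_{n}.pkl","wb")); cv2.imwrite(f"pics/{tag}_{n}.png",d["image"])
def load(tag,n): return pickle.load(open(f"{tag}_{n}.pkl","rb"))
def ray(d,px,z):
    p=cv2.undistortPoints(np.array(px,float).reshape(-1,1,2),d["camera_matrix"],np.array(d["dist_coeffs"])).reshape(-1,2)
    R=np.array(d["R"]);t=np.array(d["t"]).ravel();c=-R.T@t
    v=np.c_[p,np.ones(len(p))]@R
    s=(z-c[2])/v[:,2]
    return c+v*s[:,None]
def cloud(d):
    h,w=d["depth"].shape;u,v=np.meshgrid(np.arange(w),np.arange(h))
    p=cv2.undistortPoints(np.stack([u,v],-1).reshape(-1,1,2).astype(float),d["camera_matrix"],np.array(d["dist_coeffs"])).reshape(-1,2)
    z=d["depth"].reshape(-1,1);X=np.c_[p,np.ones(len(p))]*z
    X=(X-np.array(d["t"]).ravel())@np.array(d["R"]);X[z[:,0]==0]=np.nan
    return X.reshape(h,w,3)
E
python3 - <<'E'
from h import *
grab("a");print(bot.state())
for n in("scene","top"):
    d=load("a",n);print(n,-np.array(d["R"]).T@np.array(d["t"]).ravel(),np.array(d["R"]).round(2).tolist())
E
```

```text
{'t': 0.1, 'qpos': array([-8.07083871e+01,  2.01205182e+01,  9.46714155e+01, -6.18166714e-04,
        6.52665253e+01, -4.84927553e+00]), 'joint_velocities': array([ 0.09344031, -0.05840273, -0.08336643, -0.04131747,  0.09552259,
        0.02654742]), 'joint_efforts': array([ 2.53111239e-04, -4.98030102e+01, -2.85703433e+01,  7.00407336e-02,
        2.38684838e-02, -5.14598105e-05]), 'tcp_pos': array([ 0.13433807, -0.53312093,  0.30227461]), 'tool_rot': array([-1.79995617e+02,  5.82971593e-02, -7.58588504e+01]), 'wrist_force': array([ 0.41568159,  0.47385267, -0.07177976]), 'torque': array([ 0.00927679, -0.00859844, -0.02731891]), 'opening': 1.0003668426407994}
scene [ 1.20477244 -0.00953026  0.76350438] [[-0.0, 1.0, -0.0], [0.75, 0.0, -0.67], [-0.67, -0.0, -0.75]]
top [ 0.33967476 -0.00372324  1.30259827] [[0.03, -1.0, -0.0], [-0.98, -0.03, -0.2], [0.2, 0.01, -0.98]]
```

View pics/a_scene.png

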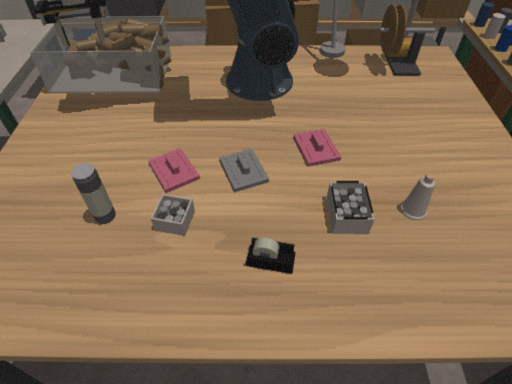

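View pics/a_top.png

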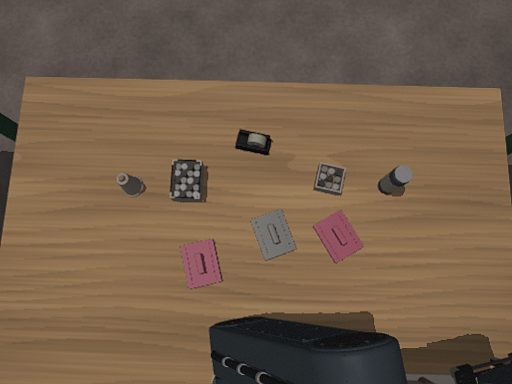

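The top view shows three lid-like plates: grey at (273,234), pink at (201,264) and pink at (338,236). The grey one matches the description. The oblong tub is at (187,181) and the small square one at (330,178). I'll check this in a close crop and measure.

```bash
python3 - <<'E'
from h import *
d=load("a","top");im=d["image"]
c=np.hstack([cv2.resize(im[200:270,235:310],(375,350),interpolation=cv2.INTER_NEAREST),cv2.resize(im[145:215,150:225],(375,350),interpolation=cv2.INTER_NEAREST)])
cv2.imwrite("pics/crop1.png",c)
X=cloud(d)
hsv=cv2.cvtColor(im,cv2.COLOR_BGR2HSV)
for name,(r0,r1,c0,c1),(z0,z1) in [("lid",(195,275,235,312),(.008,.03)),("lidbar",(195,275,235,312),(.033,.06)),("tub",(145,215,158,218),(.053,.08)),("tuball",(145,215,158,218),(.02,.08)),("small",(150,205,305,355),(.02,.08)),("cone",(165,205,105,150),(.02,.2)),("can",(150,205,370,420),(.02,.2)),("disp",(120,165,225,280),(.02,.1))]:
    P=X[r0:r1,c0:c1].reshape(-1,3);m=(P[:,2]>z0)&(P[:,2]<z1);Q=P[m]
    rc=cv2.minAreaRect(Q[:,:2].astype(np.float32)*1000)
    print(name,m.sum(),rc,np.percentile(Q[:,2],[5,50,95]).round(4))
# edges of lid by grey mask
m=((hsv[...,1]<60)&(hsv[...,2]>50)).astype(np.uint8)*255
mm=np.zeros_like(m);mm[195:275,235:312]=m[195:275,235:312]
k=max(cv2.findContours(mm,0,2)[0],key=cv2.contourArea)
w=ray(d,k.reshape(-1,2),.016)[:,:2]*1000
print("lid mask",cv2.minAreaRect(w.astype(np.float32)))
d=load("a","scene");X=cloud(d)
for name,(r0,r1,c0,c1),(z0,z1) in [("lid",(145,195,212,275),(.008,.03)),("lidbar",(145,195,212,275),(.033,.06)),("tub",(175,240,320,380),(.053,.08)),("tuball",(175,240,320,380),(.01,.08))]:
    P=X[r0:r1,c0:c1].reshape(-1,3);m=(P[:,2]>z0)&(P[:,2]<z1);Q=P[m]
    print("scene",name,m.sum(),cv2.minAreaRect(Q[:,:2].astype(np.float32)*1000),np.percentile(Q[:,2],[5,50,95]).round(4))
E
```

```text
lid 1318 ((449.8166198730469, -35.8170166015625), (239.2222442626953, 139.07907104492188), 27.135332107543945) [0.011  0.0159 0.0205]
lidbar 120 ((461.68304443359375, -45.092567443847656), (60.288429260253906, 17.76170539855957), 21.758386611938477) [0.0366 0.0416 0.046 ]
tub 236 ((617.3793334960938, 225.17762756347656), (91.1612777709961, 120.26194763183594), 89.7957534790039) [0.0551 0.0618 0.0673]
tuball 1123 ((617.4104614257812, 225.06997680664062), (120.94318389892578, 91.4115219116211), 0.051652874797582626) [0.0254 0.0435 0.065 ]
small 598 ((637.4511108398438, -215.9968719482422), (80.65187072753906, 82.43482208251953), 78.39771270751953) [0.0226 0.0417 0.0515]
cone 340 ((599.8916015625, 393.0367736816406), (46.9224853515625, 53.99270248413086), 78.47626495361328) [0.0255 0.077  0.1145]
can 605 ((622.1409301757812, -398.4337158203125), (51.23607635498047, 52.952239990234375), 9.496203422546387) [0.0369 0.1544 0.1718]
disp 469 ((752.2933349609375, 23.919666290283203), (98.43025970458984, 58.524200439453125), 78.55290985107422) [0.024  0.0443 0.0708]
lid mask ((462.96844482421875, -46.433326721191406), (132.15663146972656, 102.13802337646484), 21.868444442749023)
scene lid 1134 ((465.81732177734375, -46.70330047607422), (135.59690856933594, 102.41856384277344), 21.920827865600586) [0.0116 0.0149 0.0178]
scene lidbar 112 ((466.0653991699219, -46.970672607421875), (60.91644287109375, 17.56484031677246), 21.54507064819336) [0.0357 0.0403 0.0427]
scene tub 502 ((620.8251342773438, 223.92994689941406), (91.52323150634766, 121.78443908691406), 89.7918701171875) [0.0541 0.0607 0.0674]
scene tuball 2051 ((620.7835693359375, 223.43032836914062), (122.42506408691406, 91.6052017211914), 0.38514313101768494) [0.0167 0.0435 0.0653]
```

View pics/crop1.png

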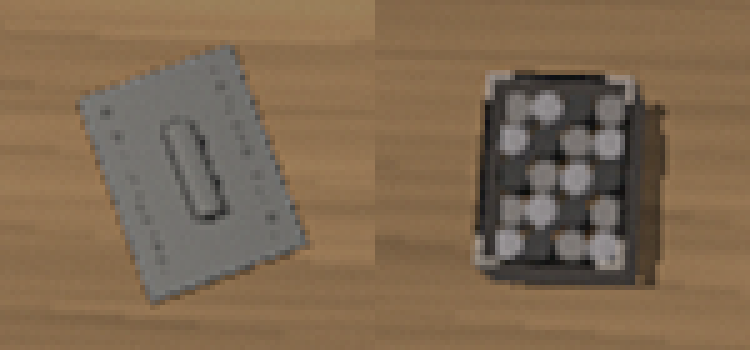

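The crops show the grey lid with its bar at about 22° from +x, and the oblong tub square to the axes with four dark seal strips. Both views agree on the lid-to-tub shift: about 154.7 mm in x and 271 mm in y. The absolute x positions differ between views by about 3 mm. I'm moving over the lid now.

Emit:
apply_moves(
  rot=[
    [0,0,-3.83],
    [0,0,-3.83],
    [0,0,0],
    [0,0,0],
    [0,0,0],
    [0,0,0],
    [0,0,0],
    [0,0,0],
    [0,0,0],
    [0,0,0],
    [0,0,0],
    [0,0,0],
  ],
  offset=[
    [0,0,0],
    [0,0,0],
    [-1.9,-2.8,0],
    [-1.9,-2.8,0],
    [-1.9,-2.8,0],
    [-1.9,-2.8,0],
    [-1.9,-2.8,0],
    [-1.9,-2.8,0],
    [-1.9,-2.8,0],
    [-1.9,-2.8,0],
    [-1.9,-2.8,0],
    [-1.9,-2.8,0],
  ],
  gripper=[1,1,1,1,1,1,1,1,1,1,1,1],
  grip_force=40,
)

```text
t: 1.1
tcp_pos: [0.3251, -0.2421, 0.2994]
tool_rot: [180.0, 0.3, -68.3]
wrist_force: [1.2, -0.7, -0.2]
opening: 1.006
```

```bash
cat > go.py <<'E'
import sys,numpy as np
from station import bot
from scipy.spatial.transform import Rotation as Ro
x,y,z,yaw=map(float,sys.argv[1:])
s=bot.state();R=Ro.from_euler("xyz",s["tool_rot"],degrees=True)
T=Ro.from_euler("xyz",[180,0,yaw],degrees=True)
print("t",s["t"],s["tcp_pos"].round(4),s["tool_rot"].round(2),"open",round(s["opening"],3),"F",s["wrist_force"].round(1))
dw=np.array([x,y,z])-s["tcp_pos"]
print("offset cm now",(R.inv().apply(dw)*100).round(2),"after turn",(T.inv().apply(dw)*100).round(2),"rot",(R.inv()*T).as_rotvec(degrees=True).round(2))
E
python3 go.py 0.464 -0.0465 0.20 -68.2
```

```text
t 1.1 [ 0.3251 -0.2421  0.2994] [179.99   0.33 -68.31] open 1.006 F [ 1.2 -0.7 -0.2]
offset cm now [-12.99 -20.13  10.01] after turn [-13.01 -20.16   9.94] rot [ 0.01  0.33 -0.11]
```

Emit:
apply_moves(
  rot=[
    [0,0,0],
    [0,0,0],
    [0,0,0],
    [0,0,0],
    [0,0,0],
    [0,0,0],
    [0,0,0],
    [0,0,0],
    [0,0,0],
  ],
  offset=[
    [-1.9,-2.9,1],
    [-1.9,-2.9,1],
    [-1.9,-2.9,1.5],
    [-1.9,-2.9,1.5],
    [-1.9,-2.9,1.5],
    [-1.9,-2.9,1.5],
    [-1.2,-2,1.5],
    [0,0,0],
    [0,0,0],
  ],
  gripper=[1,1,1,1,1,1,1,1,1],
)

```text
t: 1.85
tcp_pos: [0.4652, -0.0372, 0.2009]
tool_rot: [-180.0, 0.2, -68.0]
wrist_force: [0.6, -0.3, -0.8]
opening: 0.998
```

```bash
python3 go.py 0.464 -0.0465 0.103 -68.2
```

```text
t 1.85 [ 0.4652 -0.0372  0.2009] [-1.7996e+02  1.7000e-01 -6.7990e+01] open 0.998 F [ 0.6 -0.3 -0.8]
offset cm now [0.84 0.47 9.79] after turn [0.82 0.46 9.79] rot [-0.04  0.17  0.21]
```

Emit:
apply_moves(
  rot=[
    [0,0.17,0.2],
    [0,0,0],
    [0,0,0],
    [0,0,0],
    [0,0,0],
    [0,0,0],
  ],
  offset=[
    [0.8,0.45,0],
    [0,0,2],
    [0,0,2],
    [0,0,2],
    [0,0,0],
    [0,0,0],
  ],
  gripper=[1,1,1,1,1,1],
)

```text
t: 2.35
tcp_pos: [0.463, -0.054, 0.1429]
tool_rot: [-179.7, -0.3, -68.5]
wrist_force: [0.5, 0.2, 0.7]
opening: 1.001
```

```bash
python3 go.py 0.464 -0.0465 0.103 -68.2
```

```text
t 2.35 [ 0.463  -0.054   0.1429] [-179.74   -0.26  -68.5 ] open 1.001 F [0.5 0.2 0.7]
offset cm now [-0.68 -0.35  3.99] after turn [-0.66 -0.37  3.99] rot [-0.26 -0.26 -0.3 ]
```

Emit:
apply_moves(
  rot=[
    [-0.2,-0.2,-0.2],
    [0,0,0],
    [0,0,0],
  ],
  offset=[
    [-0.4,-0.2,0],
    [0,0,0],
    [0,0,0],
  ],
  gripper=[1,1,1],
)

```text
t: 2.6
tcp_pos: [0.4638, -0.0513, 0.1461]
tool_rot: [-179.8, -0.2, -68.4]
wrist_force: [0.6, 0.0, 0.8]
opening: 1.005
```

```bash
python3 go.py 0.464 -0.0465 0.103 -68.2
```

```text
t 2.6 [ 0.4638 -0.0513  0.1461] [-1.7981e+02 -1.6000e-01 -6.8430e+01] open 1.005 F [0.6 0.  0.8]
offset cm now [-0.45 -0.18  4.31] after turn [-0.44 -0.2   4.31] rot [-0.19 -0.16 -0.23]
```

Emit:
apply_moves(
  rot=[
    [-0.2,-0.2,-0.2],
    [0,0,0],
    [0,0,0],
    [0,0,0],
  ],
  offset=[
    [-0.4,-0.2,0],
    [0,0,1],
    [0,0,1],
    [0,0,0],
  ],
  gripper=[1,1,1,1],
)

```text
t: 2.93
tcp_pos: [0.4653, -0.0464, 0.1267]
tool_rot: [-179.8, -0.1, -68.2]
wrist_force: [0.2, -0.0, -0.2]
opening: 1.001
```

```bash
python3 go.py 0.464 -0.0465 0.103 -68.2; python3 -c "
from h import *
grab('b')"
```

```text
t 2.9333 [ 0.4653 -0.0464  0.1267] [-1.798e+02 -9.000e-02 -6.817e+01] open 1.001 F [ 0.2 -0.  -0.2]
offset cm now [-0.04  0.13  2.37] after turn [-0.04  0.12  2.37] rot [-0.2  -0.09  0.03]
```

View pics/b_scene.png

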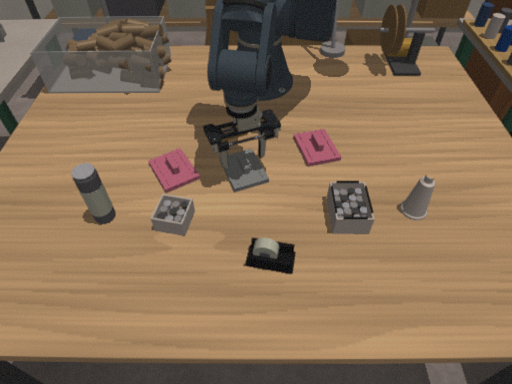

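In the scene view the fingers straddle the grey lid's bar at about (247,160), with the pink lids well clear. Next I'll go down.

Emit:
apply_moves(
  rot=[
    [-0.1,0,0],
    [0,0,0],
    [0,0,0],
    [0,0,0],
  ],
  offset=[
    [0,0,1],
    [0,0,0.8],
    [0,0,0],
    [0,0,0],
  ],
  gripper=[1,1,1,1],
)

```text
t: 3.37
tcp_pos: [0.4657, -0.0466, 0.1074]
tool_rot: [-179.9, -0.1, -68.2]
wrist_force: [0.7, 0.6, 0.8]
opening: 0.997
```

```bash
python3 go.py 0.464 -0.0465 0.103 -68.2
```

```text
t 3.3667 [ 0.4657 -0.0466  0.1074] [-1.799e+02 -9.000e-02 -6.818e+01] open 0.997 F [0.7 0.6 0.8]
offset cm now [-0.07  0.15  0.44] after turn [-0.07  0.15  0.44] rot [-0.1  -0.09  0.02]
```

Emit:
apply_moves(
  rot=[
    [-0.1,0,0],
    [0,0,0],
    [0,0,0],
    [0,0,0],
    [0,0,0],
    [0,0,0],
    [0,0,0],
    [0,0,0],
    [0,0,0],
    [0,0,0],
  ],
  offset=[
    [0,0.1,0.35],
    [0,0,0],
    [0,0,0],
    [0,0,0],
    [0,0,0],
    [0,0,0],
    [0,0,0],
    [0,0,0],
    [0,0,0],
    [0,0,0],
  ],
  gripper=[1,1,0,0,0,0,0,0,0,0],
  grip_force=50,
)

```text
t: 4.2
tcp_pos: [0.4649, -0.0471, 0.1041]
tool_rot: [-180.0, -0.1, -68.2]
wrist_force: [0.9, -0.1, -1.0]
opening: 0.48
```

```bash
python3 go.py 0.464 -0.0465 0.103 -68.2
```

```text
t 4.2 [ 0.4649 -0.0471  0.1041] [-1.7997e+02 -1.3000e-01 -6.8180e+01] open 0.48 F [ 0.9 -0.1 -1. ]
offset cm now [-0.09  0.06  0.11] after turn [-0.09  0.06  0.11] rot [-0.03 -0.13  0.02]
```

Bar is 18 mm, so the opening should settle near 0.19; I'll wait.

Emit:
apply_moves(
  rot=[
    [0,0,0],
    [0,0,0],
    [0,0,0],
    [0,0,0],
    [0,0,0],
    [0,0,0],
    [0,0,0],
    [0,0,0],
    [0,0,0],
  ],
  offset=[
    [0,0,0],
    [0,0,0],
    [0,0,0],
    [0,0,0],
    [0,0,0],
    [0,0,0],
    [0,0,0],
    [0,0,0],
    [0,0,0],
  ],
  gripper=[0,0,0,0,0,0,0,0,0],
)

```text
t: 4.95
tcp_pos: [0.465, -0.0471, 0.1042]
tool_rot: [-180.0, -0.1, -68.2]
wrist_force: [-0.1, -0.9, -0.2]
opening: 0.194
```

```bash
python3 go.py 0.6195 0.2242 0.24 -90
```

```text
t 4.95 [ 0.465  -0.0471  0.1042] [-1.7996e+02 -1.2000e-01 -6.8190e+01] open 0.194 F [-0.1 -0.9 -0.2]
offset cm now [-19.42 -24.44 -13.6 ] after turn [-27.13 -15.45 -13.58] rot [-0.06 -0.11 21.81]
```

Emit:
apply_moves(
  rot=[
    [0,0,0],
    [0,0,0],
    [0,0,0],
    [0,0,0],
    [0,0,0],
    [0,0,0],
    [0,0,4],
    [0,0,4],
    [0,0,4],
    [0,0,4],
    [0,0,4],
    [0,0,0],
  ],
  offset=[
    [0,0,-1.0],
    [0,0,-2],
    [0,0,-3],
    [0,0,-3],
    [0,0,-3],
    [0,0,-1],
    [0,0,0],
    [0,0,0],
    [0,0,0],
    [0,0,0],
    [0,0,0],
    [0,0,0],
  ],
  gripper=[0,0,0,0,0,0,0,0,0,0,0,0],
)

```text
t: 5.95
tcp_pos: [0.4631, -0.0465, 0.2487]
tool_rot: [-179.8, -0.1, -89.1]
wrist_force: [-0.6, 0.4, 0.3]
opening: 0.19
```

```bash
python3 go.py 0.6195 0.2242 0.24 -90
```

```text
t 5.95 [ 0.4631 -0.0465  0.2487] [-1.7978e+02 -1.4000e-01 -8.9080e+01] open 0.19 F [-0.6  0.4  0.3]
offset cm now [-26.81 -16.07   0.86] after turn [-27.07 -15.64   0.87] rot [-0.23 -0.14  0.92]
```

Emit:
apply_moves(
  rot=[
    [-0.1,0,0.4],
    [0,0,0],
    [0,0,0],
    [0,0,0],
    [0,0,0],
    [0,0,0],
    [0,0,0],
    [0,0,0],
    [0,0,0],
    [0,0,0],
    [0,0,0],
    [0,0,0],
  ],
  offset=[
    [-1.5,-0.9,0],
    [-2.5,-1.5,0],
    [-3,-1.7,0],
    [-3,-1.7,0],
    [-3,-1.7,0],
    [-3,-1.7,0],
    [-3,-1.7,0],
    [-3,-1.7,0],
    [-2.5,-1.5,0],
    [-1,-0.5,0],
    [0,0,0],
    [0,0,0],
  ],
  gripper=[0,0,0,0,0,0,0,0,0,0,0,0],
)

```text
t: 6.95
tcp_pos: [0.6075, 0.2241, 0.253]
tool_rot: [-179.9, -0.2, -87.9]
wrist_force: [0.5, -0.1, -0.6]
opening: 0.188
```

```bash
python3 go.py 0.6195 0.2242 0.24 -90
```

```text
t 6.95 [0.6075 0.2241 0.253 ] [-179.87   -0.18  -87.91] open 0.188 F [ 0.5 -0.1 -0.6]
offset cm now [ 0.03 -1.19  1.3 ] after turn [-0.01 -1.2   1.3 ] rot [-0.13 -0.17  2.09]
```

Emit:
apply_moves(
  rot=[
    [0,0,1.1],
    [-0.1,-0.1,0.8],
    [0,0,0],
    [0,0,0],
  ],
  offset=[
    [0,-0.6,1.0],
    [0,-0.4,1.0],
    [0,0,0.5],
    [0,0,0],
  ],
  gripper=[0,0,0,0],
)

```text
t: 7.28
tcp_pos: [0.6175, 0.221, 0.2259]
tool_rot: [180.0, -0.1, -90.0]
wrist_force: [-0.6, 0.8, -1.2]
opening: 0.19
```

```bash
python3 go.py 0.6195 0.2242 0.22 -90; python3 - <<'E'
from h import *
grab("c")
s=bot.state();print(s["tcp_pos"],s["tool_rot"])
ims=[]
for n,(r0,r1,c0,c1) in (("scene",(110,240,290,420)),("top",(120,250,130,260))):
    d=load("c",n);ims.append(cv2.resize(d["image"][r0:r1,c0:c1],(390,390),interpolation=cv2.INTER_NEAREST))
cv2.imwrite("pics/c_crop.png",np.hstack(ims))
zl=s["tcp_pos"][2]-.104
d=load("c","scene");X=cloud(d)[110:250,290:420].reshape(-1,3)
for nm,z0,z1 in (("plate",zl+.012,zl+.019),("tub",.01,.07)):
    m=(X[:,2]>z0)&(X[:,2]<z1)&(abs(X[:,0]-.62)<.1)&(abs(X[:,1]-.224)<.1);print(nm,m.sum(),cv2.minAreaRect(X[m][:,:2].astype(np.float32)*1000))
E
```

```text
t 7.2833 [0.6175 0.221  0.2259] [ 1.7997e+02 -1.0000e-01 -9.0020e+01] open 0.19 F [-0.6  0.8 -1.2]
offset cm now [-0.32 -0.2   0.59] after turn [-0.32 -0.2   0.59] rot [ 0.03 -0.1  -0.02]
[0.61772475 0.22128951 0.22701935] [-1.79968799e+02 -8.62194320e-02 -9.00052575e+01]
plate 1270 ((617.964111328125, 221.04403686523438), (102.93697357177734, 131.5421600341797), 89.95416259765625)
tub 1333 ((621.2319946289062, 223.85272216796875), (122.93022918701172, 91.73037719726562), 0.11410229653120041)
```

View pics/c_crop.png

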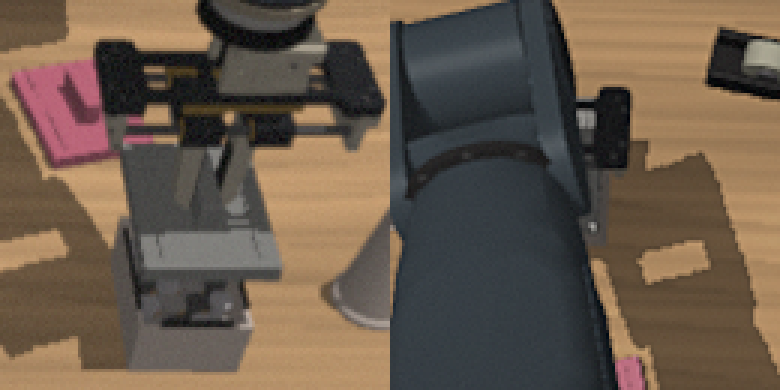

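The scene crop shows the lid held level above the tub and slightly short of it. I need about +3 mm in x and +3 mm in y. I'll lower it and correct at the same time, stopping above the seals.

Emit:
apply_moves(
  rot=[
    [0,0,0],
    [0,0,0],
    [0,0,0],
    [0,0,0],
  ],
  offset=[
    [-0.25,-0.2,1.0],
    [0,0,1.5],
    [0,0,1.0],
    [0,0,0],
  ],
  gripper=[0,0,0,0],
)

```text
t: 7.72
tcp_pos: [0.6204, 0.2235, 0.1908]
tool_rot: [-179.8, -0.0, -90.0]
wrist_force: [-0.9, -0.3, -2.5]
opening: 0.19
```

```bash
python3 go.py 0.6203 0.2239 0.178 -90
```

```text
t 7.7167 [0.6204 0.2235 0.1908] [-1.7982e+02 -4.0000e-02 -9.0040e+01] open 0.19 F [-0.9 -0.3 -2.5]
offset cm now [-0.04  0.02  1.28] after turn [-0.04  0.01  1.28] rot [-0.18 -0.04 -0.04]
```

Emit:
apply_moves(
  rot=[
    [-0.1,0,0],
    [0,0,0],
    [0,0,0],
    [0,0,0],
  ],
  offset=[
    [0,0,0.5],
    [0,0,0.4],
    [0,0,0],
    [0,0,0],
  ],
  gripper=[0,0,0,0],
)

```text
t: 8.05
tcp_pos: [0.6206, 0.2237, 0.1811]
tool_rot: [-179.9, -0.0, -90.0]
wrist_force: [0.2, 1.0, -0.2]
opening: 0.189
```

```bash
python3 go.py 0.6203 0.2239 0.178 -90; cat > m.py <<'E'
from h import *
import sys
tag=sys.argv[1];grab(tag)
s=bot.state();print(s["tcp_pos"],s["tool_rot"])
ims=[]
for n,(r0,r1,c0,c1) in (("scene",(120,250,290,420)),("top",(120,250,130,260))):
    d=load(tag,n);ims.append(cv2.resize(d["image"][r0:r1,c0:c1],(390,390),interpolation=cv2.INTER_CUBIC))
cv2.imwrite(f"pics/{tag}_crop.png",np.hstack(ims))
zl=s["tcp_pos"][2]-.104
d=load(tag,"scene");X=cloud(d)[110:250,290:420].reshape(-1,3)
for nm,z0,z1 in (("plate",zl+.011,zl+.020),("tub",.008,.05)):
    m=(X[:,2]>z0)&(X[:,2]<z1)&(abs(X[:,0]-.62)<.1)&(abs(X[:,1]-.224)<.1);Q=X[m]
    print(nm,m.sum(),cv2.minAreaRect(Q[:,:2].astype(np.float32)*1000),"bounds",Q.min(0).round(4),Q.max(0).round(4))
    A=np.c_[Q[:,:2]-Q[:,:2].mean(0),np.ones(len(Q))]
    if nm=="plate": print(" z-plane slope/height",np.linalg.lstsq(A,Q[:,2],rcond=None)[0].round(4))
E
python3 m.py d
```

```text
t 8.05 [0.6206 0.2237 0.1811] [-1.7994e+02 -4.0000e-02 -9.0020e+01] open 0.189 F [ 0.2  1.  -0.2]
offset cm now [-0.02  0.03  0.31] after turn [-0.02  0.03  0.31] rot [-0.06 -0.04 -0.02]
[0.62060787 0.22372556 0.18133822] [-1.79921096e+02 -3.84406849e-02 -9.00195532e+01]
plate 1283 ((622.1265258789062, 223.91452026367188), (103.33304595947266, 130.93006896972656), 89.80634307861328) bounds [0.5565 0.1722 0.0884] [0.6876 0.2755 0.0972]
 z-plane slope/height [0.0118 0.006  0.0929]
tub 543 ((622.0465698242188, 224.01068115234375), (92.28614807128906, 120.16553497314453), 89.82565307617188) bounds [0.5618 0.1778 0.0081] [0.6823 0.27   0.05  ]
```

View pics/d_crop.png

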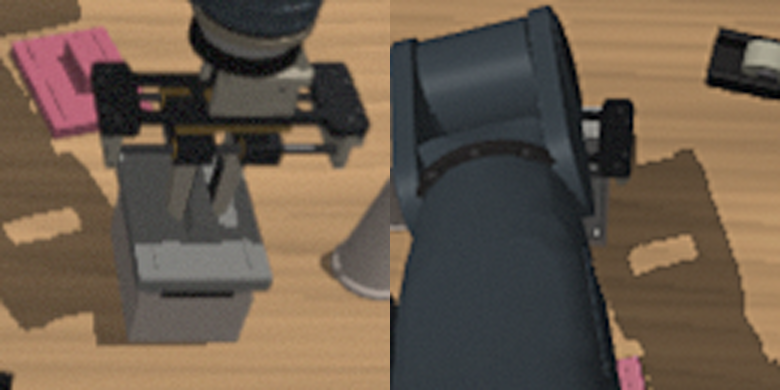

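The lid is centred to within about 1 mm and level, with the tub wall and front seal showing below its skirt at about (200,290) in the left crop. Next I'll lower it onto the seals.

Emit:
apply_moves(
  rot=[
    [0,0,0],
    [0,0,0],
    [0,0,0],
    [0,0,0],
    [0,0,0],
    [0,0,0],
  ],
  offset=[
    [0,0.05,0.3],
    [0,0,0.4],
    [0,0,0.4],
    [0,0,0.4],
    [0,0,0.2],
    [0,0,0],
  ],
  gripper=[0,0,0,0,0,0],
)

```text
t: 8.65
tcp_pos: [0.6204, 0.2238, 0.1635]
tool_rot: [-179.8, -0.0, -90.0]
wrist_force: [-0.2, -0.6, -0.0]
opening: 0.191
```

```bash
python3 go.py 0.6201 0.2239 0.152 -90;python3 m.py e
```

```text
t 8.65 [0.6204 0.2238 0.1635] [-1.7983e+02 -1.0000e-02 -9.0020e+01] open 0.191 F [-0.2 -0.6 -0. ]
offset cm now [-0.01  0.03  1.15] after turn [-0.01  0.03  1.15] rot [-0.17 -0.01 -0.02]
[0.62048551 0.22387458 0.16397714] [-1.79806338e+02 -5.70908727e-03 -9.00134183e+01]
plate 1245 ((621.4996337890625, 224.0520782470703), (103.1201400756836, 131.36741638183594), 89.84502410888672) bounds [0.5557 0.1723 0.071 ] [0.6871 0.2757 0.0798]
 z-plane slope/height [0.0142 0.008  0.0754]
tub 485 ((642.6458740234375, 195.31158447265625), (149.13421630859375, 72.5873794555664), 37.42881393432617) bounds [0.5614 0.178  0.008 ] [0.6824 0.2693 0.0499]
```

View pics/e_crop.png

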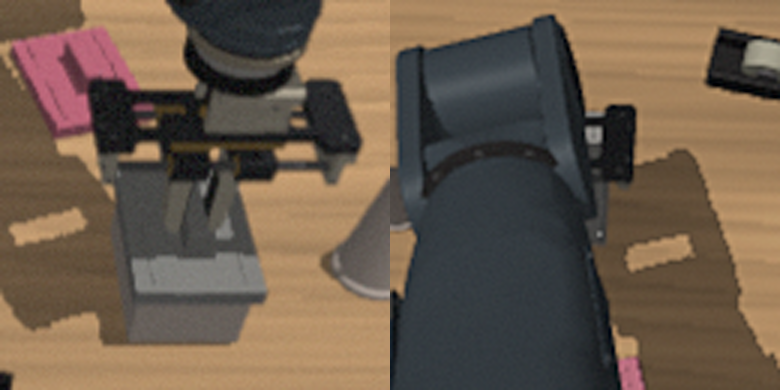

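The skirt now surrounds the tub mouth with no contact force. I'm going on to the seals and pressing.

Emit:
apply_moves(
  rot=[
    [-0.1,0,0],
    [0,0,0],
    [0,0,0],
    [0,0,0],
  ],
  offset=[
    [0,0,0.3],
    [0,0,0.3],
    [0,0,0.3],
    [0,0,0.3],
  ],
  gripper=[0,0,0,0],
  grip_force=60,
)

```text
t: 9.08
tcp_pos: [0.621, 0.224, 0.1535]
tool_rot: [-179.8, 0.0, -90.0]
wrist_force: [-4.5, -1.0, 10.0]
opening: 0.189
```

```bash
python3 go.py 0.6201 0.2239 0.152 -90
```

```text
t 9.0833 [0.621  0.224  0.1535] [-1.7983e+02  2.0000e-02 -9.0010e+01] open 0.189 F [-4.5 -1.  10. ]
offset cm now [0.01 0.09 0.15] after turn [0.01 0.09 0.15] rot [-0.17  0.02 -0.01]
```

Emit:
apply_moves(
  rot=[
    [-0.1,0,0],
    [0,0,0],
    [0,0,0],
    [0,0,0],
  ],
  offset=[
    [0,0.05,0.3],
    [0,0,0.3],
    [0,0,0.4],
    [0,0,0.4],
  ],
  gripper=[0,0,0,0],
)

```text
t: 9.42
tcp_pos: [0.6211, 0.2241, 0.1522]
tool_rot: [-179.8, -0.0, -90.0]
wrist_force: [-18.4, -6.6, 39.3]
opening: 0.191
```

```bash
python3 go.py 0.6201 0.2239 0.152 -90
```

```text
t 9.4167 [0.6211 0.2241 0.1522] [-1.7983e+02 -1.0000e-02 -8.9970e+01] open 0.191 F [-18.4  -6.6  39.3]
offset cm now [0.02 0.1  0.02] after turn [0.02 0.1  0.02] rot [-0.17 -0.01  0.03]
```

The press stopped at z = 0.152 with 39 N, which is the expected home height. I'll relax, open and rise.

Emit:
apply_moves(
  rot=[
    [0,0,0],
    [0,0,0],
    [0,0,0],
  ],
  offset=[
    [0,0,0.05],
    [0,0,0],
    [0,0,0],
  ],
  gripper=[0,0,0],
)

```text
t: 9.67
tcp_pos: [0.6214, 0.2242, 0.154]
tool_rot: [-179.7, 0.0, -90.0]
wrist_force: [-0.5, -0.0, -1.0]
opening: 0.187
```

Emit:
apply_moves(
  rot=[
    [0,0,0],
    [0,0,0],
    [0,0,0],
    [0,0,0],
    [0,0,0],
    [0,0,0],
  ],
  offset=[
    [0,0,0],
    [0,0,0],
    [0,0,0],
    [0,0,0],
    [0,0,0],
    [0,0,0],
  ],
  gripper=[0.7,0.7,0.7,0.7,0.7,0.7],
)

```text
t: 10.17
tcp_pos: [0.6212, 0.2241, 0.152]
tool_rot: [-179.8, 0.0, -90.0]
wrist_force: [-0.6, -0.4, 0.1]
opening: 0.571
```

```bash
python3 go.py 0.6201 0.2239 0.25 -90; python3 m.py f
```

```text
t 10.1667 [0.6212 0.2241 0.152 ] [-179.78    0.    -89.97] open 0.571 F [-0.6 -0.4  0.1]
offset cm now [ 0.02  0.07 -9.8 ] after turn [ 0.02  0.11 -9.8 ] rot [-0.22  0.    0.03]
[0.62122062 0.22410232 0.15209404] [-1.79774888e+02 -3.68014060e-04 -8.99665699e+01]
plate 1225 ((624.262939453125, 224.45928955078125), (104.07514190673828, 129.07632446289062), 89.9127197265625) bounds [0.5597 0.1724 0.0591] [0.6888 0.2765 0.0681]
 z-plane slope/height [0.0105 0.0045 0.0642]
tub 381 ((646.5132446289062, 199.11248779296875), (157.27867126464844, 73.96919250488281), 38.833805084228516) bounds [0.5621 0.1731 0.0082] [0.6846 0.2772 0.0499]
```

View pics/f_crop.png

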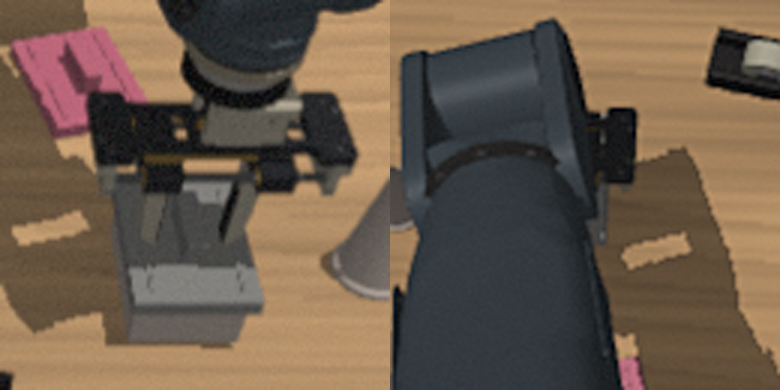

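The jaws are open and the plate top reads 64.2 mm, against 64 mm expected when home. Next I'll retreat straight up and inspect.

Emit:
apply_moves(
  rot=[
    [0,0,0],
    [0,0,0],
    [0,0,0],
    [0,0,0],
    [0,0,0],
    [0,0,0],
    [0,0,0],
    [0,0,0],
    [0,0,0],
    [0,0,0],
    [0,0,0],
    [0,0,0],
  ],
  offset=[
    [0,0,-1],
    [0,0,-1],
    [0,0,-2],
    [0,0,-3],
    [0,0,-3],
    [0,0,-2],
    [0.5,1.5,-1],
    [1,2.5,0],
    [1,3.5,0],
    [1,3.5,0],
    [1,2,0],
    [0,0,0],
  ],
  gripper=[0.7,0.7,0.7,0.7,0.7,0.7,0.7,0.7,0.7,0.7,0.7,0.7],
)

```text
t: 11.27
tcp_pos: [0.4856, 0.1774, 0.2989]
tool_rot: [-179.2, 0.2, -90.0]
wrist_force: [0.0, -0.2, -0.2]
opening: 0.698
```

Emit:
apply_moves(
  rot=[
    [0,0,0],
    [0,0,0],
    [0,0,0],
    [0,0,0],
    [0,0,0],
    [0,0,0],
    [0,0,0],
    [0,0,0],
    [0,0,0],
    [0,0,0],
    [0,0,0],
    [0,0,0],
  ],
  offset=[
    [1.5,0,-1],
    [2.5,0,0],
    [3,0,0],
    [3,0,0],
    [3,0,0],
    [3,0,0],
    [3,0,0],
    [3,0,0],
    [2,0,0],
    [1,0,0],
    [0,0,0],
    [0,0,0],
  ],
  gripper=[0.7,0.7,0.7,0.7,0.7,0.7,0.7,0.7,0.7,0.7,0.7,0.7],
)

```text
t: 12.27
tcp_pos: [0.4897, -0.0832, 0.3219]
tool_rot: [-178.0, 0.1, -89.8]
wrist_force: [-0.3, -0.6, 0.1]
opening: 0.703
```

```bash
python3 - <<'E'
from h import *
grab("g");print(bot.state()["t"],bot.state()["tcp_pos"])
ims=[]
for n,(r0,r1,c0,c1) in (("scene",(155,255,300,400)),("top",(130,230,140,240))):
    d=load("g",n);ims.append(cv2.resize(d["image"][r0:r1,c0:c1],(390,390),interpolation=cv2.INTER_CUBIC))
    for tag in("a","g"):
        dd=load(tag,n);X=cloud(dd).reshape(-1,3)
        for nm,x,y,r,z0,z1 in (("lid",.62,.224,.085,.055,.0725),("bar",.62,.224,.05,.078,.11),("small",.6375,-.216,.06,.02,.08),("cone",.6,.393,.05,.02,.2),("can",.622,-.398,.05,.02,.2),("disp",.752,.024,.08,.02,.1)):
            m=(np.hypot(X[:,0]-x,X[:,1]-y)<r)&(X[:,2]>z0)&(X[:,2]<z1);Q=X[m]
            if len(Q)<10: continue
            rc=cv2.minAreaRect(Q[:,:2].astype(np.float32)*1000)
            A=np.c_[Q[:,:2]-Q[:,:2].mean(0),np.ones(len(Q))]
            print(n,tag,nm,np.round(rc[0],1),np.round(rc[1],1),round(rc[2],1),"slope,h",np.linalg.lstsq(A,Q[:,2],rcond=None)[0].round(4) if nm=="lid" else np.median(Q[:,2]).round(4))
cv2.imwrite("pics/g_crop.png",np.hstack(ims))
# benchmark slope: bare pink/grey lid on bench in a
for n in("scene","top"):
    X=cloud(load("a",n)).reshape(-1,3);m=(np.hypot(X[:,0]-.464,X[:,1]+.0465)<.045)&(X[:,2]>.008)&(X[:,2]<.0245);Q=X[m]
    print("ref bench lid",n,np.linalg.lstsq(np.c_[Q[:,:2]-Q[:,:2].mean(0),np.ones(len(Q))],Q[:,2],rcond=None)[0].round(4))
E
```

```text
12.3667 [ 0.48962659 -0.08244943  0.3217466 ]
scene a lid [620.8 224. ] [ 91.5 121.6] 89.7 slope,h [0.0093 0.005  0.0616]
scene a small [ 639.9 -218.5] [83.1 82.7] 78.2 slope,h 0.041
scene a cone [611.9 397. ] [54.2 43.6] 84.3 slope,h 0.0699
scene a can [ 629.6 -398.2] [52.3 52.7] 75.5 slope,h 0.1188
scene a disp [755.1  23.1] [99.7 56.7] 79.3 slope,h 0.0435
scene g lid [622.  224.3] [103.1 133.3] 90.0 slope,h [0.0054 0.0104 0.0639]
scene g bar [623.  224.2] [18.3 58. ] 89.8 slope,h 0.0888
scene g small [ 640.5 -218.1] [82.2 81.7] 77.8 slope,h 0.0411
scene g cone [611.4 396.3] [52.8 44.1] 85.2 slope,h 0.07
scene g can [ 629.5 -398.3] [53.7 51.9] 87.6 slope,h 0.1191
scene g disp [755.6  23.2] [99.7 57. ] 79.6 slope,h 0.0436
top a lid [617.4 225.2] [ 91.2 120.3] 89.8 slope,h [-0.0012 -0.007   0.062 ]
top a small [ 637.5 -216. ] [80.7 82.4] 78.4 slope,h 0.0417
top a cone [599.9 393. ] [46.9 54. ] 78.5 slope,h 0.077
top a can [ 622.1 -398.4] [51.2 53. ] 9.5 slope,h 0.1544
top a disp [752.3  23.9] [98.4 58.5] 78.6 slope,h 0.0443
top g lid [618.1 225.8] [102.9 132.4] 90.0 slope,h [-0.0011  0.0013  0.0637]
top g bar [618.1 225.4] [18.3 60.3] 88.6 slope,h 0.0887
top g small [ 642.  -216.7] [81.3 72.5] 77.3 slope,h 0.0425
top g cone [600.8 393. ] [44.3 55.5] 85.7 slope,h 0.0782
top g can [ 623.1 -397.8] [53.3 52.2] 61.0 slope,h 0.1535
top g disp [752.2  23.5] [99.  58.5] 79.5 slope,h 0.0442
ref bench lid scene [0.0003 0.0046 0.0153]
ref bench lid top [-0.01   -0.0035  0.0159]
```

View pics/g_scene.png

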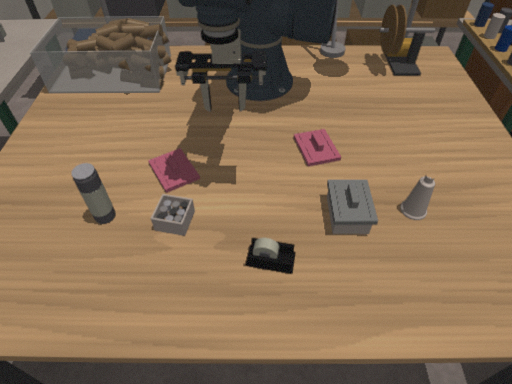

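View pics/g_crop.png

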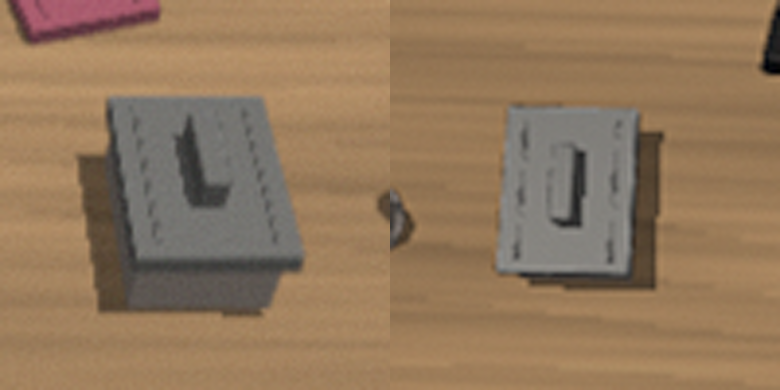

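The lid sits square on the oblong tub at about (350,205) in the scene view. Its plate is at 63.7–63.9 mm (64 mm expected) and level within depth noise, and the bystanders haven't moved. I'm handing in the job.

```bash
python3 -c "
from station import bot
print(bot.close_job())"
```

```text
the job is handed in; nothing more can be done
None
```

The grey lid is on the oblong tub, pressed fully home and let go, and I handed the job in at about 12.4 s. I gripped it by its bar, turned it about 22° to line up with the tub, and pressed until it stopped at the expected home height with about 39 N at the wrist.

**Seating:** After letting go, the plate top read 63.9 mm in the scene view and 63.7 mm in the top view, against 64 mm expected when home. The lid lay within about 1 mm of the tub's original centre in both views.

**Level:** The top view showed a slope of 0.1%, but the scene view showed 1.0%, or about 1 mm across the lid. That view also gave about 0.5% for the lid lying flat on the bench, so I took it as depth noise.

**Tub and bystanders:** The tub is upright. In the scene view the small tub, spray can, thread cone and tape dispenser all read within 1 mm of where they started. The top view agreed to about 1 mm, except for the small tub. That one read 4.5 mm off there with one side short by 8 mm, probably because the arm was partly hiding it.

**Cameras:** The two views disagree by about 3–4 mm in absolute x throughout, so I placed the lid by positions relative to the tub.

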